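# Set the bulb-charging toggles under the hook rail and lock the master knob

## Task

Get the two solar bulbs charging: on the toggle row under the hook rail, flip both white-tipped toggles fully up and the orange-tipped one fully down, leaving the black-tipped ones as they are. Only then push the red master knob down and turn it clockwise to its stop, so that it stays down when you let go. Do not knock the rail and its bulbs, or move the cup, egg cup, tin or teaspoon.

Things in the scene. Friction and masses are not known exactly. Their poses are not given: they have to be found in the camera images.
- station: Fixed station: wooden base 160 x 360 mm, five toggles 48 mm apart on a 120 mm deep blue panel, hook rail above. Origin on the work surface below the middle of the row of pivots; x horizontal, away from the robot, y along the row, z up. The panel slopes up away from the robot: its normal leans 30 degrees from vertical towards the robot; its surface is 8 mm below the pivots along that normal.
- rail: Fixed bent steel hook rail, origin and axes as station. Bar 12 mm thick along y at x 5, z 330 mm, 330 mm long; posts at y +-165 mm stand at x 70 mm up to z 290 mm, then slant to the bar. Hooks reach back to x 90 mm. A vertical tool at the toggles would meet the bar: come in under it from the robot's side, tilted about 30 degrees (fingers pointing down and away from the robot).
- bulb_left_center (a point): Centre of a white solar bulb, 62 mm across, hanging by its loop from a rail hook at x 73, y 120 mm of station, from z 316 down to 215 mm; swings if touched.
- bulb_right_center (a point): Centre of a white solar bulb, 62 mm across, hanging by its loop from a rail hook at x 73, y -120 mm of station, from z 316 down to 215 mm; swings if touched.
- white1 (a joint): White-tipped toggle (one of two alike), starts down. Value in rad: 0 = fully down (lever leans towards the robot, 60 degrees from vertical), 1.05 = fully up (lever vertical). Stays where it is left (stiff hinge, about 2 N at the tip), hard stop at both ends. Lever 72 mm long from its hinge, 12 mm wide (along y), 10 mm thick; coloured cap 18 mm wide, 14 mm thick over the last 32 mm.
- white1_pivot (a point): Hinge point of that toggle, 75 mm above the work surface; axes as station, hinge line along y (the row). The order of the toggles in the row changes. The lever swings 30 degrees either side of the panel's normal.
- white2 (a joint): White-tipped toggle (the other of two alike), starts down. Value in rad: 0 = fully down (lever leans towards the robot, 60 degrees from vertical), 1.05 = fully up (lever vertical). Stays where it is left (stiff hinge, about 2 N at the tip), hard stop at both ends. Lever 72 mm long from its hinge, 12 mm wide (along y), 10 mm thick; coloured cap 18 mm wide, 14 mm thick over the last 32 mm.
- white2_pivot (a point): Hinge point of that toggle, 75 mm above the work surface; axes as station, hinge line along y (the row). The order of the toggles in the row changes. The lever swings 30 degrees either side of the panel's normal.
- orange (a joint): Orange-tipped toggle, starts up. Value in rad: 0 = fully down (lever leans towards the robot, 60 degrees from vertical), 1.05 = fully up (lever vertical). Stays where it is left (stiff hinge, about 2 N at the tip), hard stop at both ends. Lever 72 mm long from its hinge, 12 mm wide (along y), 10 mm thick; coloured cap 18 mm wide, 14 mm thick over the last 32 mm.
- orange_pivot (a point): Hinge point of that toggle, 75 mm above the work surface; axes as station, hinge line along y (the row). The order of the toggles in the row changes. The lever swings 30 degrees either side of the panel's normal.
- black1 (a joint): Black-tipped toggle that starts down. Value in rad: 0 = fully down (lever leans towards the robot, 60 degrees from vertical), 1.05 = fully up (lever vertical). Stays where it is left (stiff hinge, about 2 N at the tip), hard stop at both ends. Lever 72 mm long from its hinge, 12 mm wide (along y), 10 mm thick; coloured cap 18 mm wide, 14 mm thick over the last 32 mm.
- black1_pivot (a point): Hinge point of that toggle, 75 mm above the work surface; axes as station, hinge line along y (the row). The order of the toggles in the row changes. The lever swings 30 degrees either side of the panel's normal.
- black2 (a joint): Black-tipped toggle that starts up. Value in rad: 0 = fully down (lever leans towards the robot, 60 degrees from vertical), 1.05 = fully up (lever vertical). Stays where it is left (stiff hinge, about 2 N at the tip), hard stop at both ends. Lever 72 mm long from its hinge, 12 mm wide (along y), 10 mm thick; coloured cap 18 mm wide, 14 mm thick over the last 32 mm.
- black2_pivot (a point): Hinge point of that toggle, 75 mm above the work surface; axes as station, hinge line along y (the row). The order of the toggles in the row changes. The lever swings 30 degrees either side of the panel's normal.
- knob_grip (a point): Grip point of the red master knob on its round aluminium base (92 mm across, top at 52 mm), on the robot's right of the toggle row. Upright bar grip, 66 mm long along this point's x, 16 mm thick along its y, from 27 mm below to 19 mm above this point, which is 93 mm above the work surface when the knob is up. Axes turn with the knob, z up.
- plunger (a joint): How far the master knob is pushed down, m: 0 = up, 0.012 = fully down. Spring: 2 N at the top to 8 N fully down. Springs back up unless turned while pushed; when locked it rests at about 0.008.
- knob (a joint): Turn of the master knob, rad, clockwise seen from above: 0 at the start, stop at 1.2. While up it turns only about 0.2; pushed down at least 0.0085 it turns freely (friction 0.05 Nm), and beyond 0.3 a lug holds it down when let go.
- cup: Blue plastic cup, 72 mm across, 90 mm high, loose, bystander left of the station. Origin under its centre.
- egg_cup: White ceramic egg cup, 50 mm across, 66 mm high, loose, bystander in front of the station. Origin under its centre.
- tin: Round tin box with brass twist cap, 85 mm across, 60 mm high, loose, bystander left of the station. Origin under its centre.
- teaspoon: Steel teaspoon, 140 mm long, lying in front of the station, bystander. Origin under its middle, lies along x.
Not all that is in view belongs to the job. Leave any green or pink look-alike of the part that bears knob_grip alone.

How it is judged:
By the outcome, as a careful person would: the job done as asked, in the order asked, and still so for the second after the job is handed in, with the robot touching nothing.
It also fails if it takes over 64 s, if anything falls off the work surface, if the arm or the gripper's body presses on something with over 40 N, if the wrist force passes 120 N, or if a joint passes its speed limit or range.

## Robot

A 6-joint arm with a two-finger parallel gripper is mounted at the origin on the work surface. World frame = base frame: x ahead of the robot, y to its left, z up, the work surface at z = 0. Lengths are in m, angles in rad, forces in N, time in s.
With the tool pointing down it reaches from about 0.325 to 0.9 m from the base axis. Payload 3.5 kg.
Tool frame: the origin (TCP) lies midway between the tips of the shut fingers; the grasp point (between the pads) lies 19 mm behind it; x points along the fingers, y is the direction in which the jaws open and shut, and the axes are right-handed (so a half turn about x gives the same grasp; the last joint's range is limited). The gripper opens to 85 mm and grips with 20 to 120 N. Pads are 22 mm wide; open, the fingers measure 114 mm over their backs; the gripper's body (76 mm by 85 mm) begins 54 mm behind the grasp point. The pads swing forward as they close: fully open they stand 13 mm farther back than shut.
Start: joints at [-1.336, 0.276, -0.026, 1.268, 0, 1.467], TCP at [0.207, -0.59, 0.231] pointing down, gripper open.
Joint ranges: [-3.12, 3.12], [-0.85, 1.88], [-1.08, 1.24], [-1.95, 2.15], [-1.57, 1.53], [-3.14, 3.14]. Speed limits (rad/s): [2.57, 2.57, 3.14, 3.14, 3.14, 3.14].

## Interface

Orientations are given as a rotation vector (axis times angle).
In Python, from station import r gives the robot as it stands.
- The arm moves only by the tool apply_moves, never from a script. Its argument "targets" is a list of rows, each an object with "grip": the finger opening in cm, from 0 to 8.54; "linear": the shift along the world's x, y, z in cm, a list of three; "yaw": the turn about the world's z in rad. A call has 1 to 12 rows; each row is the pose to reach, as a shift and turn from the pose commanded when the call began; what a row does not reach only later rows make up. A row lasts 1/8 s, in which the tool goes at most 62.5 mm and 10.7 degrees, less where a joint would pass 70% of its speed; a pose out of reach is approached as far as the arm can. A call with a gripper value outside its range is refused whole. The fingers move at their own pace and stop on an object; "newtons" is the grip in N (left out, the last holds). Time passes only in rows, so rows that repeat a pose let the fingers close. It gives the time, the measured TCP pose, the force and the opening at its end, in the units of the state.
- r.get_obs(): the state, without advancing time (a new reading comes with each control period).
- r.capture(name): name is "side" or "top"; returns the picture (384x512x3 uint8, red, green, blue); there is no depth.
- r.camera_params(name): a dict with "camera_matrix" (3x3 intrinsics, pixels), "cam_to_world" (4x4, takes a point from camera to world coordinates). Camera axes: x right, y down, z forward; pixel columns grow to the right and rows downward; lengths in m; the calibration is good to about 2 mm. A picture is of the moment at which its call begins. camera_params takes no time and is no camera call.
- r.job_done(): hands the job in, once; it reports no verdict.
The state is a dict: "clock": time; "joint_pos": joint angles; "qvel": joint speeds; "joint_efforts": joint torques, N m; "position": TCP position; "orientation": TCP orientation; "ft_force": force on the tool from outside, world axes, zero at the start; "ft_torque": the same for the moment, N m; "grip_width": finger opening in m.
Only numpy, scipy, OpenCV 4.12 (cv2) and the standard library are available. Lean on these libraries where they do the work, as an engineer would, in place of code of your own. Each camera call takes 0.05 s, during which the arm holds its last target. There are 200 camera calls.

## Working session

There is one attempt and no reset: what is moved stays moved. The work goes in short steps, Python scripts to look and compute and a tool call to move; the robot and the scene stay as the last step left them, time stands still between calls to the robot, and variables do not carry over. Pictures are saved under pics/ and viewed, about 8 in all and at most 12, crops included, and the job is handed in when it is done.

Besides the shell and the picture viewer there is one more tool, called after "Request:" as name([rows], argument=value, ...), one row to a line, values as JSON. apply_moves: Moves the arm, as the interface text tells. Its arguments: {"type":"object","properties":{"targets":{"type":"array"},"newtons":{"type":"number"}},"required":["targets"]}

```bash
mkdir -p pics; ls; python3 - <<'E'
from station import r
import cv2,numpy as np
for n in("side","top"):
    im=r.capture(n); cv2.imwrite(f"pics/{n}0.png",cv2.resize(im[...,::-1],(800,600),interpolation=cv2.INTER_CUBIC)); cv2.imwrite(f"pics/{n}0_raw.png",im[...,::-1])
    c=r.camera_params(n); print(n,np.round(c["camera_matrix"],1).tolist(),np.round(c["cam_to_world"],3).tolist())
print(r.get_obs())
E
```

```text
pics
side [[350.5, 0.0, 255.0], [0.0, 350.5, 191.8], [0.0, 0.0, 1.0]] [[0.929, -0.227, 0.291, 0.301], [-0.37, -0.567, 0.736, -0.636], [-0.002, -0.792, -0.61, 0.709], [0.0, 0.0, 0.0, 1.0]]
top [[432.8, 0.0, 254.5], [0.0, 432.8, 182.0], [0.0, 0.0, 1.0]] [[-0.017, -0.987, 0.16, 0.345], [-1.0, 0.019, 0.009, -0.015], [-0.012, -0.16, -0.987, 1.393], [0.0, 0.0, 0.0, 1.0]]
{'clock': 0.1, 'joint_pos': array([-1.33636006e+00,  2.77104390e-01, -2.77352347e-02,  1.26802307e+00,
        2.03897411e-05,  1.46737637e+00]), 'qvel': array([ 0.00240023, -0.00234258,  0.00360495, -0.00010602, -0.00137641,
        0.00058009]), 'joint_efforts': array([-2.15951331e-04, -4.46708322e+01,  2.96127874e+01,  8.48170632e-03,
       -1.34600664e-04, -5.10548105e-06]), 'position': array([ 0.20698474, -0.58897953,  0.23024607]), 'orientation': array([ 2.03888174,  0.34989265, -2.03911945]), 'ft_force': array([ 0.13318725, -0.99911077, -0.00325024]), 'ft_torque': array([ 0.00075361,  0.01277421, -0.00676217]), 'grip_width': 0.08562316691548771}
```

View pics/side0.png

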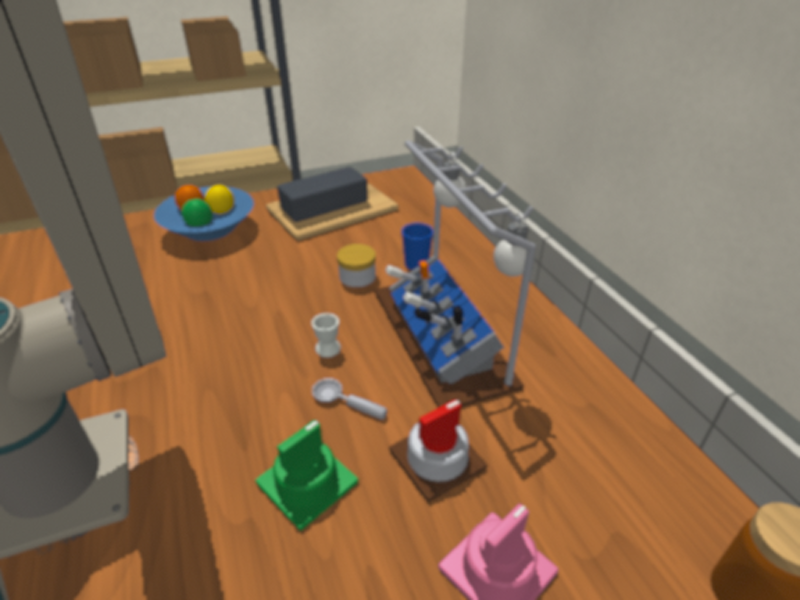

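View pics/top0.png

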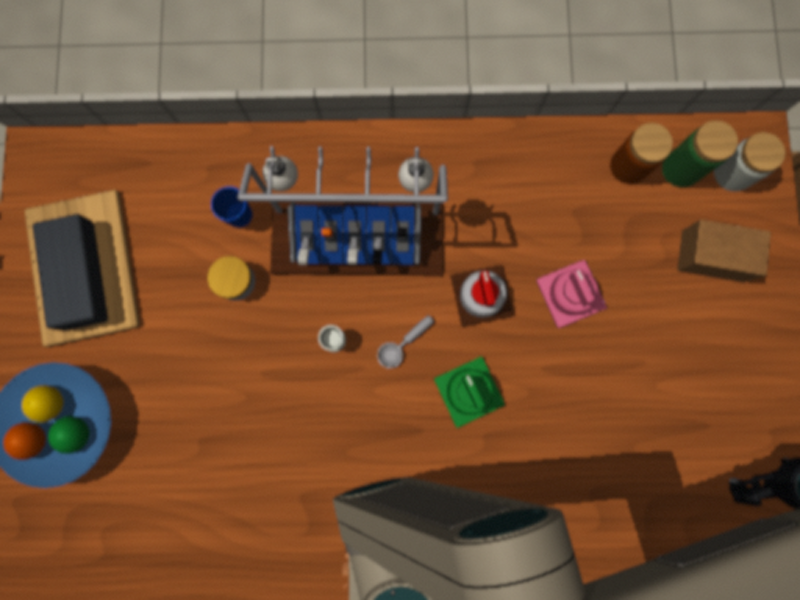

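```bash
python3 - <<'E'
import cv2
im=cv2.imread("pics/top0_raw.png")
c=im[95:220,145:345]; cv2.imwrite("pics/c0.png",cv2.resize(c,None,fx=4,fy=4,interpolation=cv2.INTER_CUBIC))
im=cv2.imread("pics/side0_raw.png")
c=im[150:325,225:345]; cv2.imwrite("pics/c1.png",cv2.resize(c,None,fx=3.4,fy=3.4,interpolation=cv2.INTER_CUBIC))
from scipy.spatial.transform import Rotation as R
print(R.from_rotvec([2.03888174,  0.34989265, -2.03911945]).as_matrix().round(3))
E
```

```text
[[-0.     0.331 -0.943]
 [ 0.002 -0.943 -0.331]
 [-1.    -0.002 -0.   ]]
```

View pics/c0.png

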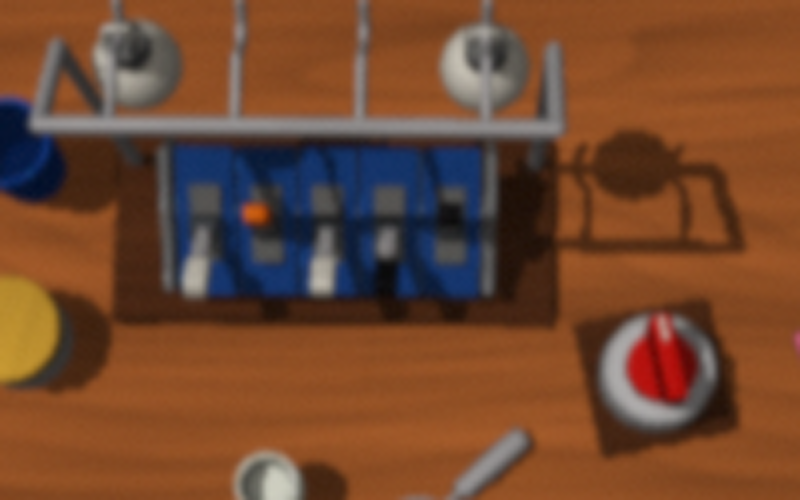

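View pics/c1.png

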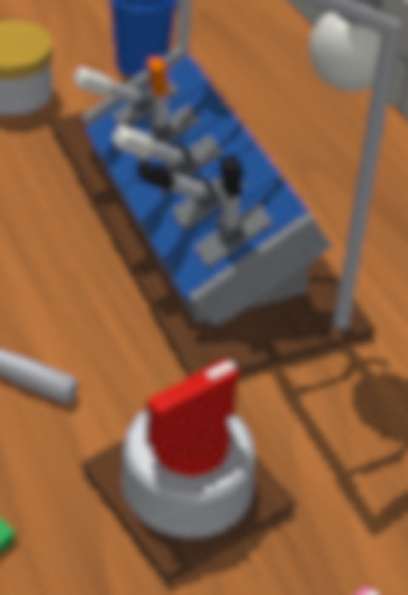

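```bash
cat > h.py <<'E'
from station import r
import numpy as np
def ray(n,u,v,z):
    c=r.camera_params(n);K=np.array(c["camera_matrix"]);T=np.array(c["cam_to_world"])
    d=T[:3,:3]@np.linalg.inv(K)@[u,v,1]; o=T[:3,3]
    return o+d*(z-o[2])/d[2]
def proj(n,p):
    c=r.camera_params(n);K=np.array(c["camera_matrix"]);T=np.linalg.inv(np.array(c["cam_to_world"]))
    q=K@(T[:3,:3]@np.array(p)+T[:3,3]); return q[:2]/q[2]
E
python3 - <<'E'
from h import *
def t(l,x,y,z): print(l,ray("top",x/4-.4+145,y/4-.4+95,z).round(4))
t("barL",32,125,.33);t("barR",565,127,.33)
t("baseL",115,321,.015);t("baseR",557,325,.015)
t("w tip",195,290,.113);t("w tip",321,290,.113);t("b tip",386,287,.113)
t("o top",256,213,.145);t("b top",450,212,.145)
t("knob far",660,318,.112);t("knob near",678,395,.112)
t("kbase top ctr",658,372,.052)
def s(l,x,y,z): print(l,ray("side",x/3.4-.4+225,y/3.4-.4+150,z).round(4))
s("knob far",232,363,.112);s("knob near",157,402,.112)
s("w1 tip",78,76,.111);s("w2",117,137,.111)
s("o top",156,60,.147);s("b top",231,158,.147)
E
```

```text
barL [0.6682 0.2523 0.33  ]
barR [ 0.6598 -0.087   0.33  ]
baseL [0.598  0.2606 0.015 ]
baseR [ 0.5877 -0.0972  0.015 ]
w tip [0.6026 0.1808 0.113 ]
w tip [0.6007 0.0857 0.113 ]
b tip [0.6021 0.0366 0.113 ]
o top [0.6534 0.131  0.145 ]
b top [ 0.6513 -0.0127  0.145 ]
knob far [ 0.5745 -0.1688  0.112 ]
knob near [ 0.5159 -0.18    0.112 ]
kbase top ctr [ 0.5424 -0.1728  0.052 ]
knob far [ 0.5771 -0.1686  0.112 ]
knob near [ 0.5177 -0.1804  0.112 ]
w1 tip [0.6019 0.1849 0.111 ]
w2 [0.6003 0.0894 0.111 ]
o top [0.6538 0.1333 0.147 ]
b top [ 0.6527 -0.0109  0.147 ]
```

White candidates: toggle caps at c0 crop (195,290) and (321,290). Orange is at (256,213), blacks at (386,285) and (450,212). The red knob is at (668,360); the green and pink ones are decoys.

Request:
apply_moves([
  {"grip": 8.5, "linear": [30, 67.5, 1], "yaw": 1.21},
  {"grip": 8.5, "linear": [30, 67.5, 1], "yaw": 1.21},
  {"grip": 8.5, "linear": [30, 67.5, 1], "yaw": 1.21},
  {"grip": 8.5, "linear": [30, 67.5, 1], "yaw": 1.21},
  {"grip": 8.5, "linear": [30, 67.5, 1], "yaw": 1.21},
  {"grip": 8.5, "linear": [30, 67.5, 1], "yaw": 1.21},
  {"grip": 8.5, "linear": [30, 67.5, 1], "yaw": 1.21},
  {"grip": 8.5, "linear": [30, 67.5, 1], "yaw": 1.21},
  {"grip": 8.5, "linear": [30, 67.5, 1], "yaw": 1.21},
  {"grip": 8.5, "linear": [30, 67.5, 1], "yaw": 1.21},
  {"grip": 8.5, "linear": [30, 67.5, 1], "yaw": 1.21},
  {"grip": 8.5, "linear": [30, 67.5, 1], "yaw": 1.21},
])

```text
clock: 1.6
position: [0.5074, 0.0877, 0.241]
orientation: [1.225, 1.199, -1.225]
ft_force: [0.6, -0.2, 0.1]
grip_width: 0.0851
```

Request:
apply_moves([
  {"grip": 8.5, "linear": [0, -0.2, -5], "yaw": 0},
  {"grip": 8.5, "linear": [0, -0.2, -10], "yaw": 0},
  {"grip": 8.5, "linear": [0, -0.2, -15], "yaw": 0},
  {"grip": 8.5, "linear": [0, -0.2, -15.2], "yaw": 0},
  {"grip": 8.5, "linear": [0, -0.2, -15.2], "yaw": 0},
])

```text
clock: 2.22
position: [0.5079, 0.0833, 0.0904]
orientation: [1.227, 1.197, -1.225]
ft_force: [0.8, 0.4, 0.6]
grip_width: 0.085
```

```bash
python3 - <<'E'
from h import *
import cv2
from scipy.spatial.transform import Rotation as R
o=r.get_obs();print(o["position"],R.from_rotvec(o["orientation"]).as_matrix()[:,1],o["ft_force"])
a=r.capture("side")[90:270,180:360]; b=r.capture("top")[90:270,140:300]
a=cv2.resize(a,(420,420),interpolation=cv2.INTER_CUBIC);b=cv2.resize(b,(373,420),interpolation=cv2.INTER_CUBIC)
cv2.imwrite("pics/p1.png",np.hstack([a,b])[...,::-1])
E
```

```text
[0.50786748 0.08330205 0.0903849 ] [ 0.99973288 -0.02308938  0.00102673] [0.82157167 0.39750297 0.64459646]
```

View pics/p1.png

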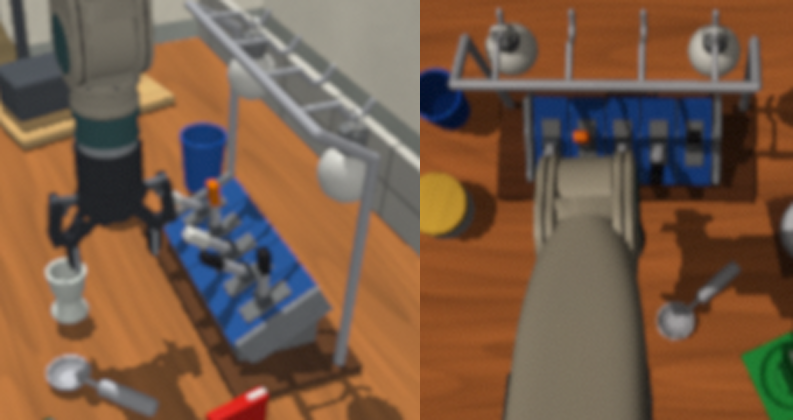

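```bash
python3 - <<'E'
from h import *
for z in (.09,.16,.2,.24,.26,.28,.3,.32,.34,.36,.4,.45):
    p=proj("side",[.508,.083,z]);q=proj("side",[.508+.0425,.083,z])
    print(z,((p-[180,90])*2.3333).round(),((q-[180,90])*2.3333).round(), ((proj("top",[.508+.0425,.083,z])-[140,90])*2.333).round(),((proj("top",[.508+.06,.083,z])-[140,90])*2.333).round())
E
```

```text
0.09 [114. 268.] [148. 259.] [202. 221.] [202. 208.]
0.16 [111. 220.] [146. 212.] [197. 212.] [197. 198.]
0.2 [109. 191.] [146. 183.] [195. 207.] [195. 192.]
0.24 [107. 160.] [145. 152.] [192. 201.] [192. 186.]
0.26 [106. 144.] [144. 136.] [190. 198.] [190. 183.]
0.28 [105. 127.] [144. 120.] [189. 195.] [189. 180.]
0.3 [104. 110.] [143. 103.] [187. 192.] [187. 176.]
0.32 [103.  93.] [143.  86.] [185. 188.] [185. 172.]
0.34 [102.  75.] [142.  68.] [184. 185.] [184. 169.]
0.36 [101.  56.] [142.  49.] [182. 181.] [182. 165.]
0.4 [99. 17.] [141.  11.] [178. 173.] [178. 156.]
0.45 [ 95. -35.] [139. -41.] [173. 163.] [173. 145.]
```

Request:
apply_moves([
  {"grip": 8.5, "linear": [1, 0.4, -0.2], "yaw": 0},
  {"grip": 8.5, "linear": [2, 0.4, -0.2], "yaw": 0},
  {"grip": 8.5, "linear": [3, 0.4, -0.2], "yaw": 0},
  {"grip": 8.5, "linear": [4, 0.4, -0.2], "yaw": 0},
  {"grip": 8.5, "linear": [4.5, 0.4, -0.2], "yaw": 0},
  {"grip": 8.5, "linear": [5, 0.4, -0.2], "yaw": 0},
  {"grip": 8.5, "linear": [5.5, 0.4, -0.2], "yaw": 0},
  {"grip": 8.5, "linear": [6, 0.4, -0.2], "yaw": 0},
  {"grip": 8.5, "linear": [6, 0.4, -0.2], "yaw": 0},
])

```text
clock: 3.45
position: [0.5372, 0.0875, 0.0838]
orientation: [1.196, 1.241, -1.269]
ft_force: [-62.6, -0.1, 45.3]
grip_width: 0.0847
```

Request:
apply_moves([
  {"grip": 8.5, "linear": [-5, 0, 0], "yaw": 0},
  {"grip": 8.5, "linear": [-5, 0, -2.6], "yaw": 0},
  {"grip": 8.5, "linear": [-5, 0, -2.6], "yaw": 0},
  {"grip": 8.5, "linear": [-3.6, 0, -2.6], "yaw": 0},
  {"grip": 8.5, "linear": [-2.9, 0, -1.6], "yaw": 0},
  {"grip": 8.5, "linear": [-2.2, 0, -0.6], "yaw": 0},
  {"grip": 8.5, "linear": [-1.4, 0, 0.2], "yaw": 0},
  {"grip": 8.5, "linear": [-0.7, 0, 0.8], "yaw": 0},
  {"grip": 8.5, "linear": [-0.7, 0, 0.8], "yaw": 0},
])

```text
clock: 4.58
position: [0.562, 0.0874, 0.0964]
orientation: [1.228, 1.196, -1.224]
ft_force: [0.4, 0.5, -0.3]
grip_width: 0.0852
```

```bash
python3 - <<'E'
from h import *
import cv2
a=r.capture("side")[110:230,220:340]
cv2.imwrite("pics/p2.png",cv2.resize(a,(480,480),interpolation=cv2.INTER_CUBIC)[...,::-1])
E
```

```text
(no output)
```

View pics/p2.png

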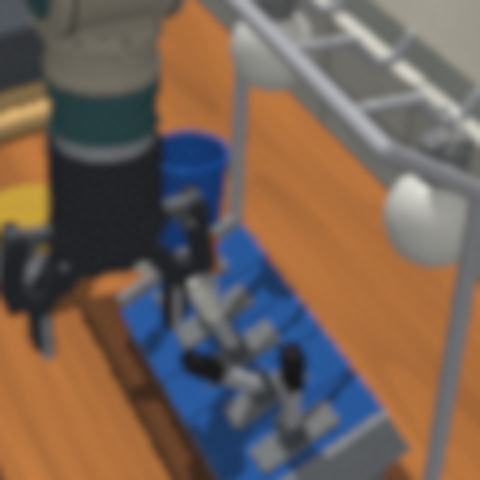

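Request:
apply_moves([
  {"grip": 8.5, "linear": [0.8, 0, 0.2], "yaw": 0},
  {"grip": 8.5, "linear": [1.6, 0, 0.4], "yaw": 0},
  {"grip": 8.5, "linear": [2.2, 0, 0.4], "yaw": 0},
  {"grip": 8.5, "linear": [2.6, 0, 0.4], "yaw": 0},
  {"grip": 8.5, "linear": [2.8, 0, 0.4], "yaw": 0},
  {"grip": 8.5, "linear": [2.8, 0, 0.4], "yaw": 0},
])

```text
clock: 5.38
position: [0.5885, 0.0873, 0.0992]
orientation: [1.226, 1.198, -1.226]
ft_force: [-0.5, -0.5, -0.0]
grip_width: 0.0848
```

Request:
apply_moves([
  {"grip": 8.5, "linear": [0.3, 0, 0], "yaw": 0},
  {"grip": 8.5, "linear": [0.5, 0, 0], "yaw": 0},
  {"grip": 8.5, "linear": [0.5, 0, 0], "yaw": 0},
])

```text
clock: 5.75
position: [0.5934, 0.0873, 0.0993]
orientation: [1.226, 1.198, -1.226]
ft_force: [-0.4, -0.7, 0.2]
grip_width: 0.0852
```

```bash
python3 - <<'E'
from h import *
import cv2
print(r.get_obs()["ft_force"])
a=r.capture("side")[60:220,230:350]; b=r.capture("top")[90:210,150:290]
cv2.imwrite("pics/p3.png",np.hstack([cv2.resize(a,(330,440),interpolation=cv2.INTER_CUBIC),cv2.resize(b,(460,440),interpolation=cv2.INTER_CUBIC)])[...,::-1])
E
```

```text
[-0.39860614 -0.73265892  0.18828847]
```

View pics/p3.png

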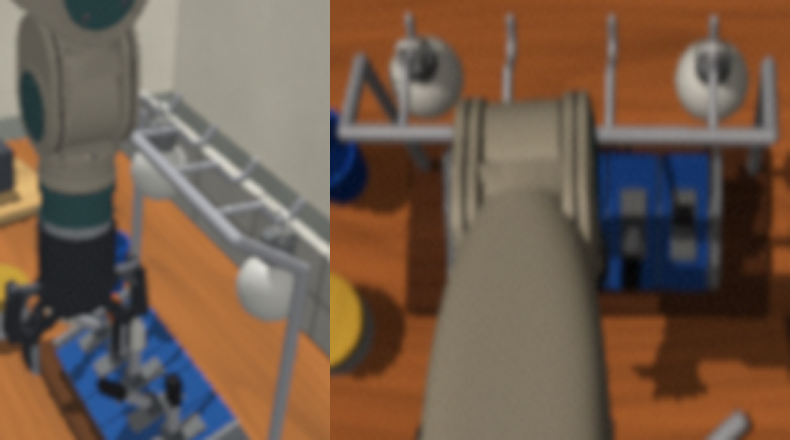

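Request:
apply_moves([
  {"grip": 8.5, "linear": [0.2, 0, 0], "yaw": 0},
  {"grip": 8.5, "linear": [0.4, 0, 0], "yaw": 0},
  {"grip": 8.5, "linear": [0.4, 0, 0], "yaw": 0},
])

```text
clock: 6.22
position: [0.5952, 0.0873, 0.0992]
orientation: [1.224, 1.201, -1.229]
ft_force: [-6.9, 0.7, 4.1]
grip_width: 0.0848
```

Request:
apply_moves([
  {"grip": 8.5, "linear": [0.1, 0, 0], "yaw": 0},
  {"grip": 8.5, "linear": [0.1, 0, 0], "yaw": 0},
  {"grip": 8.5, "linear": [-1, 0, 0], "yaw": 0},
  {"grip": 8.5, "linear": [-3, 0, 0], "yaw": 0},
  {"grip": 8.5, "linear": [-8, 0, 1], "yaw": 0},
  {"grip": 8.5, "linear": [-11, 0, 1], "yaw": 0},
  {"grip": 8.5, "linear": [-11, 0, 1], "yaw": 0},
])

```text
clock: 7.1
position: [0.4846, 0.0874, 0.109]
orientation: [1.225, 1.199, -1.227]
ft_force: [0.2, -0.2, -1.0]
grip_width: 0.0852
```

```bash
python3 - <<'E'
from h import *
import cv2
a=r.capture("side")[140:230,240:330]
cv2.imwrite("pics/p4.png",cv2.resize(a,(540,540),interpolation=cv2.INTER_CUBIC)[...,::-1])
# predicted tip px (crop coords) for vertical/other angles at white2 (y .085) and orange
for th in (0,.1,.2,.4):
  for y in (.085,.133,-.011):
    d=np.array([-np.sin(th),0,np.cos(th)])*.072
    print(th,y,((proj("side",np.array([.657,y,.075])+d)-[240,140])*6).round())
E
```

```text
0 0.085 [231. 216.]
0 0.133 [189. 162.]
0 -0.011 [324. 334.]
0.1 0.085 [217. 220.]
0.1 0.133 [176. 166.]
0.1 -0.011 [309. 339.]
0.2 0.085 [203. 225.]
0.2 0.133 [162. 171.]
0.2 -0.011 [294. 345.]
0.4 0.085 [175. 239.]
0.4 0.133 [135. 184.]
0.4 -0.011 [265. 360.]
```

View pics/p4.png

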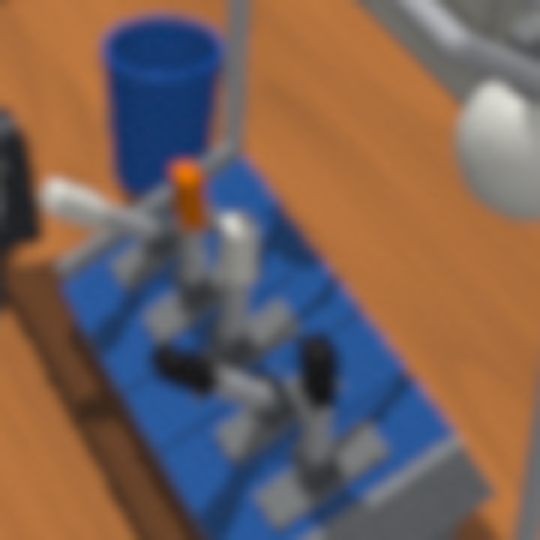

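Request:
apply_moves([
  {"grip": 8.5, "linear": [0, 6, 0], "yaw": 0},
  {"grip": 8.5, "linear": [0, 9.6, -2], "yaw": 0},
  {"grip": 8.5, "linear": [0, 9.6, -4.8], "yaw": 0},
  {"grip": 8.5, "linear": [2, 9.6, -4.8], "yaw": 0},
  {"grip": 8.5, "linear": [4.5, 9.6, -4.8], "yaw": 0},
  {"grip": 8.5, "linear": [5.2, 9.6, -3.8], "yaw": 0},
  {"grip": 8.5, "linear": [5.9, 9.6, -2.8], "yaw": 0},
  {"grip": 8.5, "linear": [6.7, 9.6, -2.0], "yaw": 0},
  {"grip": 8.5, "linear": [7.4, 9.6, -1.4], "yaw": 0},
  {"grip": 8.5, "linear": [8.2, 9.6, -1.2], "yaw": 0},
  {"grip": 8.5, "linear": [9.0, 9.6, -1.0], "yaw": 0},
  {"grip": 8.5, "linear": [9.6, 9.6, -1.0], "yaw": 0},
])

```text
clock: 8.65
position: [0.5841, 0.1835, 0.0996]
orientation: [1.227, 1.198, -1.225]
ft_force: [-1.6, -0.1, 1.4]
grip_width: 0.0847
```

Request:
apply_moves([
  {"grip": 8.5, "linear": [0.5, 0, 0], "yaw": 0},
  {"grip": 8.5, "linear": [1.0, 0, 0], "yaw": 0},
  {"grip": 8.5, "linear": [1.4, 0, 0], "yaw": 0},
  {"grip": 8.5, "linear": [1.6, 0, 0], "yaw": 0},
  {"grip": 8.5, "linear": [1.6, 0, 0], "yaw": 0},
])

```text
clock: 9.28
position: [0.598, 0.1833, 0.0992]
orientation: [1.225, 1.2, -1.228]
ft_force: [-4.7, 0.8, 3.3]
grip_width: 0.0848
```

Request:
apply_moves([
  {"grip": 8.5, "linear": [0.15, 0, 0], "yaw": 0},
  {"grip": 8.5, "linear": [0.15, 0, 0], "yaw": 0},
  {"grip": 8.5, "linear": [-1, 0, 0], "yaw": 0},
  {"grip": 8.5, "linear": [-5, 0, 0], "yaw": 0},
  {"grip": 8.5, "linear": [-5, 0, 4.8], "yaw": 0},
  {"grip": 8.5, "linear": [-5, -5, 4.8], "yaw": 0},
  {"grip": 8.5, "linear": [-3, -5, 4.8], "yaw": 0},
  {"grip": 8.5, "linear": [-1, -5, 4.8], "yaw": 0},
  {"grip": 8.5, "linear": [0, -5, 4.8], "yaw": 0},
  {"grip": 8.5, "linear": [0, -5, 4.8], "yaw": 0},
])

```text
clock: 10.52
position: [0.5996, 0.1333, 0.1472]
orientation: [1.226, 1.198, -1.226]
ft_force: [-0.7, 0.7, -0.6]
grip_width: 0.0851
```

```bash
python3 - <<'E'
from h import *
import cv2
a=r.capture("side")[70:220,240:350]
cv2.imwrite("pics/p5.png",cv2.resize(a,(440,600),interpolation=cv2.INTER_CUBIC)[...,::-1])
E
```

```text
(no output)
```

View pics/p5.png

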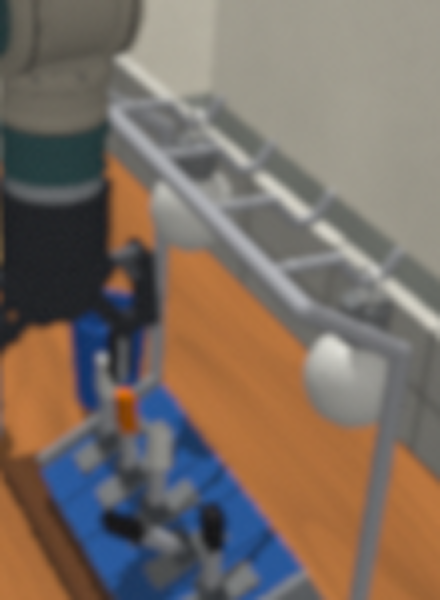

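Request:
apply_moves([
  {"grip": 8.5, "linear": [0.4, 0, 0], "yaw": 0},
  {"grip": 8.5, "linear": [0.4, 0, -0.8], "yaw": 0},
  {"grip": 8.5, "linear": [0.4, 0, -1.2], "yaw": 0},
  {"grip": 8.5, "linear": [0.4, 0, -1.4], "yaw": 0},
  {"grip": 8.5, "linear": [0.4, 0, -1.4], "yaw": 0},
])

```text
clock: 11.2
position: [0.603, 0.1333, 0.1336]
orientation: [1.226, 1.198, -1.226]
ft_force: [-1.2, -0.4, 2.1]
grip_width: 0.0849
```

Request:
apply_moves([
  {"grip": 8.5, "linear": [0, 0, -0.5], "yaw": 0},
  {"grip": 8.5, "linear": [-0.3, 0, -0.6], "yaw": 0},
  {"grip": 8.5, "linear": [-0.7, 0, -0.6], "yaw": 0},
  {"grip": 8.5, "linear": [-1.1, 0, -0.7], "yaw": 0},
  {"grip": 8.5, "linear": [-1.5, 0, -0.7], "yaw": 0},
])

```text
clock: 11.82
position: [0.5918, 0.1337, 0.1306]
orientation: [1.231, 1.192, -1.219]
ft_force: [-1.7, -0.1, 11.1]
grip_width: 0.0852
```

Request:
apply_moves([
  {"grip": 8.5, "linear": [-0.5, 0, -0.2], "yaw": 0},
  {"grip": 8.5, "linear": [-0.9, 0, -0.4], "yaw": 0},
  {"grip": 8.5, "linear": [-1.3, 0, -0.6], "yaw": 0},
  {"grip": 8.5, "linear": [-1.7, 0, -0.8], "yaw": 0},
  {"grip": 8.5, "linear": [-2.1, 0, -1.0], "yaw": 0},
  {"grip": 8.5, "linear": [-2.1, 0, -1.0], "yaw": 0},
])

```text
clock: 12.58
position: [0.5658, 0.1342, 0.1176]
orientation: [1.226, 1.201, -1.226]
ft_force: [-7.3, 1.4, 9.5]
grip_width: 0.085
```

Request:
apply_moves([
  {"grip": 8.5, "linear": [0, 0, 2.5], "yaw": 0},
  {"grip": 8.5, "linear": [1, 0, 2.5], "yaw": 0},
  {"grip": 8.5, "linear": [2, 0, 2.5], "yaw": 0},
  {"grip": 8.5, "linear": [2, 0, 1.2], "yaw": 0},
  {"grip": 8.5, "linear": [2, 0, 0], "yaw": 0},
  {"grip": 8.5, "linear": [1.8, 0, -0.6], "yaw": 0},
  {"grip": 8.5, "linear": [1.8, 0, -0.6], "yaw": 0},
])

```text
clock: 13.45
position: [0.5839, 0.1332, 0.1092]
orientation: [1.225, 1.2, -1.228]
ft_force: [-0.3, -0.7, 0.9]
grip_width: 0.085
```

Request:
apply_moves([
  {"grip": 8.5, "linear": [-0.4, 0, -0.7], "yaw": 0},
  {"grip": 8.5, "linear": [-0.8, 0, -1.4], "yaw": 0},
  {"grip": 8.5, "linear": [-1.1, 0, -2.0], "yaw": 0},
  {"grip": 8.5, "linear": [-1.3, 0, -2.3], "yaw": 0},
  {"grip": 8.5, "linear": [-1.3, 0, -2.3], "yaw": 0},
])

```text
clock: 14.08
position: [0.5769, 0.1336, 0.0917]
orientation: [1.232, 1.19, -1.218]
ft_force: [0.2, -0.8, 15.6]
grip_width: 0.0847
```

Request:
apply_moves([
  {"grip": 8.5, "linear": [0, 0, -0.2], "yaw": 0},
  {"grip": 8.5, "linear": [0, 0, 3], "yaw": 0},
  {"grip": 8.5, "linear": [0, 0, 7], "yaw": 0},
  {"grip": 8.5, "linear": [-5, 0, 7], "yaw": 0},
  {"grip": 8.5, "linear": [-11, 0, 7], "yaw": 0},
  {"grip": 8.5, "linear": [-11, 0, 7], "yaw": 0},
])

```text
clock: 14.82
position: [0.454, 0.1327, 0.1544]
orientation: [1.22, 1.205, -1.233]
ft_force: [0.6, -0.9, 0.0]
grip_width: 0.0848
```

```bash
python3 - <<'E'
from h import *
import cv2
a=r.capture("side")[140:230,240:330]
b=r.capture("top")[120:175,175:275]
cv2.imwrite("pics/p6.png",np.hstack([cv2.resize(a,(440,440),interpolation=cv2.INTER_CUBIC),cv2.resize(cv2.copyMakeBorder(b,0,45,0,0,cv2.BORDER_CONSTANT),(360,440)[:1]*2,interpolation=cv2.INTER_CUBIC) if 0 else cv2.resize(b,(360,440),interpolation=cv2.INTER_CUBIC)])[...,::-1])
for th in (1.05,.95,.85):
  for y,x in((.133,.658),(.037,.6555)):
    d=np.array([-np.sin(th),0,np.cos(th)])*.072
    print(th,y,((proj("side",np.array([x,y,.075])+d)-[240,140])*4.89).round())
E
```

```text
1.05 0.133 [ 58. 205.]
1.05 0.037 [117. 301.]
0.95 0.133 [ 64. 195.]
0.95 0.037 [123. 290.]
0.85 0.133 [ 71. 186.]
0.85 0.037 [131. 281.]
```

View pics/p6.png

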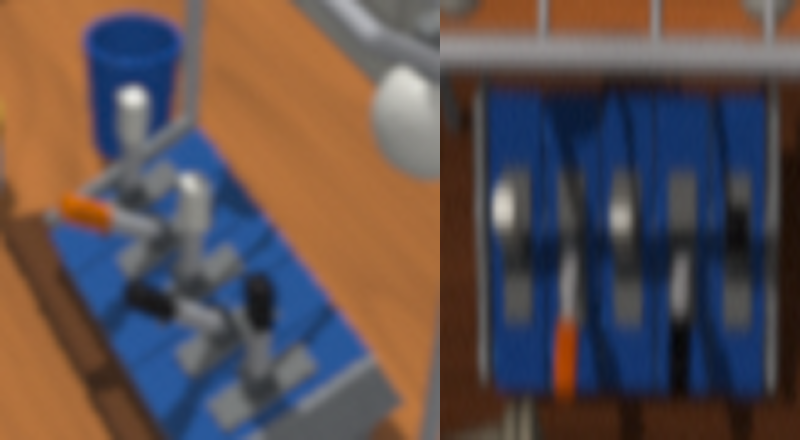

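```bash
python3 - <<'E'
from h import *
from scipy.spatial.transform import Rotation as R
o=r.get_obs();print(o["clock"],o["position"],o["joint_pos"].round(3),R.from_rotvec(o["orientation"]).as_matrix()[:,1])
E
```

```text
14.925 [0.46107426 0.13328069 0.15681968] [ 0.147  0.074 -0.435  1.062 -0.     1.74 ] [ 9.99743362e-01 -2.26522162e-02 -2.94974702e-04]
```

Request:
apply_moves([
  {"grip": 8.5, "linear": [0, -5, 3.2], "yaw": 0.18},
  {"grip": 8.5, "linear": [1, -10, 3.2], "yaw": 0.36},
  {"grip": 8.5, "linear": [3, -15, 3.2], "yaw": 0.54},
  {"grip": 8.5, "linear": [5, -20, 3.2], "yaw": 0.72},
  {"grip": 8.5, "linear": [6, -25, 3.2], "yaw": 0.9},
  {"grip": 8.5, "linear": [8.2, -30.8, 3.2], "yaw": 1.08},
  {"grip": 8.5, "linear": [8.2, -30.8, 3.2], "yaw": 1.26},
  {"grip": 8.5, "linear": [8.2, -30.8, 3.2], "yaw": 1.44},
  {"grip": 8.5, "linear": [8.2, -30.8, 3.2], "yaw": 1.62},
  {"grip": 8.5, "linear": [8.2, -30.8, 3.2], "yaw": 1.78},
  {"grip": 8.5, "linear": [8.2, -30.8, 3.2], "yaw": 1.78},
  {"grip": 8.5, "linear": [8.2, -30.8, 3.2], "yaw": 1.78},
])

```text
clock: 16.42
position: [0.545, -0.1752, 0.1893]
orientation: [-0.145, 1.565, 0.144]
ft_force: [0.5, -1.3, 0.1]
grip_width: 0.0849
```

```bash
python3 - <<'E'
from h import *
import cv2
from scipy.spatial.transform import Rotation as R
o=r.get_obs();print(o["clock"],o["position"],o["joint_pos"].round(3),R.from_rotvec(o["orientation"]).as_matrix()[:,1])
a=r.capture("side")[190:330,220:360]
cv2.imwrite("pics/p7.png",cv2.resize(a,(560,560),interpolation=cv2.INTER_CUBIC)[...,::-1])
E
```

```text
16.425 [ 0.54497541 -0.17519125  0.18930049] [-0.424  0.209 -0.203  1.158 -0.    -0.608] [-1.82739191e-01  9.83161353e-01 -3.75927252e-04]
```

View pics/p7.png

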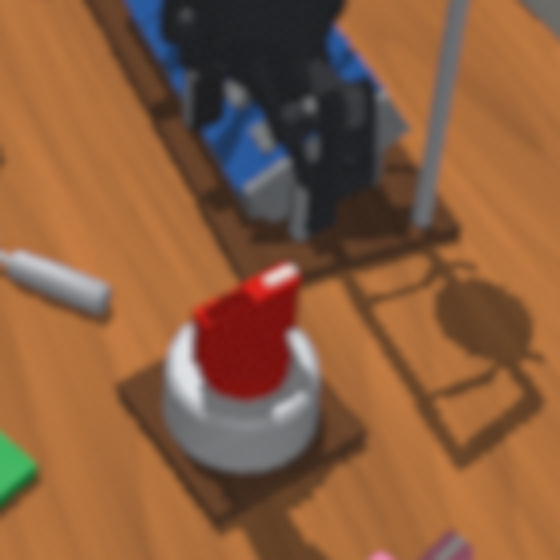

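Request:
apply_moves([
  {"grip": 8.5, "linear": [0, 0, -4], "yaw": 0},
  {"grip": 8.5, "linear": [0, 0, -8], "yaw": 0},
  {"grip": 8.5, "linear": [0, 0, -11], "yaw": 0},
  {"grip": 8.5, "linear": [0, 0, -11.4], "yaw": 0},
  {"grip": 0, "linear": [0, 0, -11.4], "yaw": 0},
  {"grip": 0, "linear": [0, 0, -11.4], "yaw": 0},
  {"grip": 0, "linear": [0, 0, -11.4], "yaw": 0},
  {"grip": 0, "linear": [0, 0, -11.4], "yaw": 0},
  {"grip": 0, "linear": [0, 0, -11.4], "yaw": 0},
  {"grip": 0, "linear": [0, 0, -11.4], "yaw": 0},
], newtons=60)

```text
clock: 17.73
position: [0.5448, -0.1751, 0.0759]
orientation: [-0.147, 1.565, 0.145]
ft_force: [0.9, -1.1, 2.0]
grip_width: 0.0152
```

Request:
apply_moves([
  {"grip": 0, "linear": [0, 0, -0.5], "yaw": 0},
  {"grip": 0, "linear": [0, 0, -1.0], "yaw": 0},
  {"grip": 0, "linear": [0, 0, -1.4], "yaw": 0},
  {"grip": 0, "linear": [0, 0, -1.5], "yaw": 0},
  {"grip": 0, "linear": [0, 0, -1.5], "yaw": 0},
])

```text
clock: 18.35
position: [0.5453, -0.1752, 0.0641]
orientation: [-0.147, 1.564, 0.145]
ft_force: [-6.1, 1.5, 23.8]
grip_width: 0.0155
```

Request:
apply_moves([
  {"grip": 0, "linear": [0, 0, 0.1], "yaw": -0.12},
  {"grip": 0, "linear": [0, 0, 0.1], "yaw": -0.24},
  {"grip": 0, "linear": [0, 0, 0.1], "yaw": -0.36},
  {"grip": 0, "linear": [0, 0, 0.1], "yaw": -0.48},
  {"grip": 0, "linear": [0, 0, 0.1], "yaw": -0.6},
  {"grip": 0, "linear": [0, 0, 0.1], "yaw": -0.72},
  {"grip": 0, "linear": [0, 0, 0.1], "yaw": -0.84},
  {"grip": 0, "linear": [0, 0, 0.1], "yaw": -0.96},
  {"grip": 0, "linear": [0, 0, 0.1], "yaw": -1.08},
  {"grip": 0, "linear": [0, 0, 0.1], "yaw": -1.16},
  {"grip": 0, "linear": [0, 0, 0.1], "yaw": -1.2},
  {"grip": 0, "linear": [0, 0, 0.1], "yaw": -1.2},
])

```text
clock: 19.85
position: [0.5452, -0.1751, 0.0642]
orientation: [0.79, 1.42, -0.789]
ft_force: [-2.9, 1.3, 19.2]
grip_width: 0.0154
```

```bash
python3 - <<'E'
from h import *
from scipy.spatial.transform import Rotation as R
o=r.get_obs();y=R.from_rotvec(o["orientation"]).as_matrix()[:,1]
print(o["position"],np.arctan2(y[1],y[0])-np.arctan2(.983,-.1827),o["ft_force"],o["ft_torque"],o["grip_width"])
E
```

```text
[ 0.5452435  -0.17507739  0.06419239] -1.1976042277013992 [-2.86842037  1.28943823 19.17137724] [ 0.35836944  0.9639861  -0.02436852] 0.015409553129351598
```

Request:
apply_moves([
  {"grip": 0, "linear": [0, 0, 0], "yaw": -0.05},
  {"grip": 0, "linear": [0, 0, 0], "yaw": -0.09},
  {"grip": 0, "linear": [0, 0, 0], "yaw": -0.09},
])

```text
clock: 20.23
position: [0.5453, -0.1751, 0.0642]
orientation: [0.854, 1.394, -0.855]
ft_force: [-4.4, 1.9, 18.9]
grip_width: 0.0151
```

```bash
python3 - <<'E'
from h import *
from scipy.spatial.transform import Rotation as R
o=r.get_obs();y=R.from_rotvec(o["orientation"]).as_matrix()[:,1]
print(o["position"],np.arctan2(y[1],y[0])-np.arctan2(.983,-.1827),o["ft_force"],o["ft_torque"],o["grip_width"])
E
```

```text
[ 0.54528776 -0.17506333  0.06421145] -1.2822503852771752 [-4.44744509  1.89233742 18.8860617 ] [0.19898798 1.05124938 1.45737745] 0.015073074894298566
```

Request:
apply_moves([
  {"grip": 0, "linear": [0, 0, 0.3], "yaw": 0.02},
  {"grip": 0, "linear": [0, 0, 0.5], "yaw": 0.02},
  {"grip": 8.5, "linear": [0, 0, 0.5], "yaw": 0.02},
  {"grip": 8.5, "linear": [0, 0, 0.5], "yaw": 0.02},
  {"grip": 8.5, "linear": [0, 0, 0.5], "yaw": 0.02},
  {"grip": 8.5, "linear": [0, 0, 0.5], "yaw": 0.02},
  {"grip": 8.5, "linear": [0, 0, 0.5], "yaw": 0.02},
  {"grip": 8.5, "linear": [0, 0, 4], "yaw": 0.02},
  {"grip": 8.5, "linear": [0, 0, 9], "yaw": 0.02},
  {"grip": 8.5, "linear": [-5, -5, 14], "yaw": 0.02},
  {"grip": 8.5, "linear": [-11, -11, 16], "yaw": 0.02},
  {"grip": 8.5, "linear": [-16, -15, 16], "yaw": 0.02},
])

```text
clock: 21.72
position: [0.4194, -0.2955, 0.2171]
orientation: [0.841, 1.397, -0.843]
ft_force: [0.4, -0.8, -0.8]
grip_width: 0.0855
```

```bash
python3 - <<'E'
from h import *
import cv2
print(r.get_obs()["position"],r.get_obs()["ft_force"])
a=r.capture("side")[130:320,210:350]
b=r.capture("top")[80:250,130:350]
cv2.imwrite("pics/p8.png",np.hstack([cv2.resize(a,(390,530),interpolation=cv2.INTER_CUBIC),cv2.resize(cv2.copyMakeBorder(b,0,118,0,0,cv2.BORDER_CONSTANT),(405,530),interpolation=cv2.INTER_CUBIC)])[...,::-1])
for z in (.112,.104):
  for s in (-1,1):
    c,sn=np.cos(.19-1.2),np.sin(.19-1.2)
    print(z,((proj("side",[.546+s*.033*c,-.175+s*.033*sn,z])-[210,130])*2.787).round())
E
```

```text
[ 0.41939338 -0.29549862  0.21709268] [ 0.37435427 -0.80065769 -0.75743784]
0.112 [165. 350.]
0.112 [235. 388.]
0.104 [165. 357.]
0.104 [234. 395.]
```

View pics/p8.png

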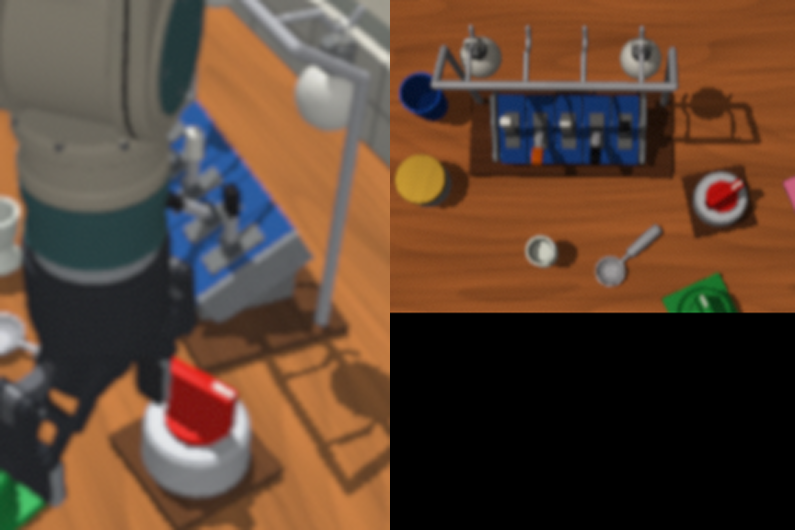

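Request:
apply_moves([
  {"grip": 8.5, "linear": [0, 0, 2], "yaw": 0},
  {"grip": 8.5, "linear": [0, 0, 2], "yaw": 0},
  {"grip": 8.5, "linear": [0, 0, 2], "yaw": 0},
  {"grip": 8.5, "linear": [0, 0, 2], "yaw": 0},
])

```text
clock: 22.32
position: [0.4193, -0.2929, 0.234]
orientation: [0.843, 1.403, -0.843]
ft_force: [0.6, 0.2, -0.2]
grip_width: 0.0855
```

```bash
python3 -c "
from station import r
print(r.job_done())"
```

```text
the job is handed in; nothing more can be done
None
```

The job is done and handed in at about 22 s. Both white-tipped toggles are fully up and the orange one is fully down. The red master knob was then pushed down, turned clockwise to its stop and released.

**Toggles:** I pushed each white one up with the back of the front finger, and dragged and pressed the orange one down. All three were driven until the force rose at their stops. A close picture afterwards matched the expected end positions, with both black toggles as they started.

**Knob:** It went down 11.8 mm and met a clear stop (1.5 Nm) at about 1.2 rad. The pictures after letting go show it turned, and its top edge fits the locked-down height better than the up height. That height difference is small in the picture.

**Bystanders:** In the last pictures the rail and bulbs, cup, egg cup, tin and teaspoon are where they were, and the arm touches nothing.

**One mishap:** My first push on the middle white toggle jammed straight along its lever, at about 77 N total on the wrist (limit 120 N). I backed off and lifted it from below instead.

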